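# Strip the checking stack and case the set-up pieces

### The arm

A 6-joint arm with a two-finger parallel gripper is mounted at the origin on a cart in front of the work surface, level with it; the furniture and walls round the work are solid. World frame = base frame: x ahead of the robot, y to its left, z up, the work surface at z = 0. Lengths are in m, angles in rad, forces in N, time in s.
With the tool pointing down it reaches from about 0.275 to 0.875 m from the base axis. Payload 12.5 kg.
Tool frame: the origin (TCP) lies at the very end of the fingers, on their centre line; the grasp point (between the pads) lies 19 mm behind it; z points along the fingers, y is the line along which they close (so a half turn about z gives the same grasp; the last joint's range is limited). The gripper opens to 85 mm and grips with 20 to 120 N. Pads are 22 mm wide; open, the fingers measure 114 mm over their backs; the gripper's body (76 mm by 85 mm) begins 54 mm behind the grasp point. The pads swing forward as they close: fully open they stand 13 mm farther back than shut.
Start: joints at [1.25, 0.351, 1.652, -0, 1.139, -0.085], TCP at [0.128, 0.535, 0.231] pointing down, gripper open.
Joint ranges: [-2.75, 2.75], [-0.79, 2.1], [0.01, 2.65], [-1.57, 4.71], [0.07, 3.14], [-2.87, 2.87]. Speed limits (rad/s): [2.22, 2.22, 2.79, 3.14, 3.14, 3.14].

### API

Orientations are given as a 3x3 rotation matrix whose columns are the frame's x, y, z axes.
In Python, from bench import manip gives the robot as it stands. Calls block until the motion is done:
- manip.move_ptp(position, orientation): joint-space move of the TCP to a pose.
- manip.move_l(position, attitude=None, max_speed=0.15): straight line of the TCP; attitude=None keeps the orientation; max_speed is the mean speed in m/s.
- manip.move_j(angles): joint-space move.
- manip.set_gripper(opening, effort=None): opening from 0.0 (shut) to 1.0 (fully open); effort is the grip in N (None keeps the last); returns when the fingers have stopped.
- manip.dwell(seconds).
- manip.inverse_kinematics(position, orientation): joint angles nearest the present ones, or None.
- manip.grab_frame(name): name is "scene" or "top"; returns (picture, depth): 420x560x3 uint8, red, green, blue; 420x560 float32, m along the optical axis (not along the pixel's ray), 0 where there is no reading.
- manip.get_calibration(name): a dict with "camera_matrix" (3x3 intrinsics, pixels), "R" (3x3) and "t" (3): a world point X has camera coordinates R X + t. Camera axes: x right, y down, z forward; pixel columns grow to the right and rows downward; lengths in m; the calibration is good to about 2 mm. A picture is of the moment at which its call begins. get_calibration takes no time and is no camera call.
A pose or a line that the arm cannot do raises manip.Unreachable and nothing moves.
- manip.sign_off(): hands the job in; it is judged then, once.
Trained networks look in the newest picture that a camera, given by its name, has taken for a name from the list of things; names that differ only in an ending like _2 or _b are one class to them, and where a whole thing is asked for, a point or a joint stands for the part that bears it (a point fixed in the world has none). Each returns a list of dicts, best first, with "confidence" (0 to 1); they miss things now and then, are a little off and sometimes report something else, mostly with a low value. They report only what shows in the picture. A call takes as long as a camera call.
- manip.look_for(camera, name): "at" ([x, y, z] in m, in world coordinates, good to about 4 mm: the middle of the surface that is visible of it).
Readings, each from a call of its own:
- manip.current_time(): time.
- manip.current_qpos(): joint angles.
- manip.current_joint_vel(): joint speeds.
- manip.current_joint_torque(): joint torques, N m.
- manip.current_ee_pos(): TCP position.
- manip.current_tcp_rot(): TCP orientation.
- manip.current_force(): force on the tool from outside, world axes, zero at the start.
- manip.current_ft_torque(): the same for the moment, N m.
- manip.current_grip_width(): opening from 0.0 (shut) to 1.0 (fully open).
- manip.current_grip_force(): force on a finger pad.
Only numpy, scipy, OpenCV 4.12 (cv2) and the standard library are available. Lean on these libraries where they do the work, as an engineer would, in place of code of your own. Each camera call takes 0.05 s, during which the arm holds its last target. There are 200 camera calls.

### The job

The height check is finished: take the stack on the little granite plate apart from the top down, one piece at a time, and lay the pin, the V-block and the drilled block each fully home in its own fitted insert in the wooden case. Then put the lid squarely on the case so that it is fully down all round. Keep the ground pieces off the dirty bench top, and do not disturb the pliers or the tin.

Things in the scene. Friction and masses are not known exactly. Their poses are not given: they have to be found in the camera images.
- pin: bright steel gauge pin, a cylinder 22 mm in diameter, 56 mm long. Origin at its middle on the axis; x along the pin. At the start it lies in the V-block's groove on top of the stack, its axis 5 mm above the V-block's top. 0.17 kg
- vee_block: bright steel V-block, 40 mm along x, 38 mm along y, 32 mm high; groove along x in its top (21 wide, 10.5 deep), clamp grooves 5 to 10 mm above its foot in both y sides. Grip across y, over 10 mm above its foot. Origin at the centre of its underside, z up. At the start it stands on the drilled block. 0.27 kg
- block: bright steel drilled block lying flat: 60 mm along x, 40 along y, 20 high, five holes through it; grip across y. Origin at the centre of its underside, z up. At the start the bottom piece of the stack, on a fixed dark granite plate (90 x 90 mm, top 40 mm above the bench). Axes of block, V-block and pin agree within 0.1 rad. 0.33 kg
- lid: light wooden lift-off lid, right way up on the bench: plate 92 mm along x, 258 along y, from 7 to 15 mm above the origin; under it a lip 68 x 234 mm, 7 mm deep, on which it lies; on top, in the middle, a darker handle bar 60 mm along x, 18 along y, 15 to 39 mm above the origin: grip it across y. Origin: centre of the lip's underside, z up. 0.22 kg
- case: open wooden case, fixed, 92 mm along x, 258 along y, 50 high, walls 7; three grey inserts stand in it in a row along y, 72 mm apart, in any order. Origin: centre of its underside. Lid on: lid origin 43 mm above this origin, axes parallel (either way round), lip play 5 mm. y of case and lid within 0.1 rad of world y; either may be the left one
- pin_nest: grey insert with two V saddles (at x = -20 and +20 mm, 9 mm thick, 36 wide, tops 16.5 mm above the origin), open between them: the pin's place. Origin at the centre of its underside, x along the case's short side; the seated pin lies along x, its axis 21.6 mm above the origin
- vee_nest: grey insert in the case with a nearly square recess 48 mm along x, 46 mm along y: the place of the V-block (its x along the insert's x, either way round). Origin at the centre of its underside; recess floor 4 mm and insert top 10 mm above it
- block_nest: grey insert in the case with an oblong recess 68 mm along x, 48 mm along y: the place of the drilled block, lying flat (its x along the insert's x, either way round). Origin at the centre of its underside; recess floor 4 mm and insert top 10 mm above it
- flux_tin: bystander: small round lidded tin, 60 mm in diameter, 35 mm high, standing on the side of the bench where the granite plate is not; leave it where it is. Origin at the centre of its underside. Between the two sides stands the fixed bench grinder, 0.28 m high, over x 0.28 to 0.53 and y -0.10 to 0.43 m: carry things over it
- pliers_red_1: bystander: pliers with red grips, lying in front of the right grinder wheel, 172 mm long, 12 mm high; leave them where they are. Origin at the middle of the underside

How it is judged:
On the way, in this order (a step that is already met when the one before it is completed fails the run):
1. the pin lies in its saddles, let go (x of pin in the frame of pin_nest between -0.01 and 0.01 m and y of pin in the frame of pin_nest between -0.003 and 0.003 m and z of pin in the frame of pin_nest between 0.01856 and 0.02456 m and angle between the x axis of pin and the x axis of pin_nest, either way round below 0.12 rad and contact force between pin and the fingers below 0.3 N), for 0.2 s.
2. the V-block is home in its recess, let go, with the pin still in place (x of vee_block in the frame of vee_nest between -0.0075 and 0.0075 m and y of vee_block in the frame of vee_nest between -0.0075 and 0.0075 m and z of vee_block in the frame of vee_nest between 0.0015 and 0.0065 m and angle between vee_block's own z axis and vertical below 0.06 rad and x of pin in the frame of pin_nest between -0.01 and 0.01 m and y of pin in the frame of pin_nest between -0.003 and 0.003 m and z of pin in the frame of pin_nest between 0.01856 and 0.02456 m and angle between the x axis of pin and the x axis of pin_nest, either way round below 0.12 rad and contact force between vee_block and the fingers below 0.3 N), for 0.2 s.
3. the drilled block is home in its recess, let go, with the other two still in place (x of block in the frame of block_nest between -0.0075 and 0.0075 m and y of block in the frame of block_nest between -0.0075 and 0.0075 m and z of block in the frame of block_nest between 0.0015 and 0.0065 m and angle between each of block, vee_block's own z axis and vertical below 0.06 rad and x of vee_block in the frame of vee_nest between -0.0075 and 0.0075 m and y of vee_block in the frame of vee_nest between -0.0075 and 0.0075 m and z of vee_block in the frame of vee_nest between 0.0015 and 0.0065 m and x of pin in the frame of pin_nest between -0.01 and 0.01 m and y of pin in the frame of pin_nest between -0.003 and 0.003 m and z of pin in the frame of pin_nest between 0.01856 and 0.02456 m and angle between the x axis of pin and the x axis of pin_nest, either way round below 0.12 rad and contact force between block and the fingers below 0.3 N), for 0.2 s.
At the end, for the whole second after the job is handed in: pin in both its saddles (10 mm along, 3 mm across and in height, 0.12 rad); V-block and drilled block upright on the floors of their own recesses (7.5 mm, height 2.5 mm); lid down on the rim all round (8.5 mm sideways, 2.5 mm in height, tilt 0.03 rad); all at rest (x of pin in the frame of pin_nest between -0.01 and 0.01 m and y of pin in the frame of pin_nest between -0.003 and 0.003 m and z of pin in the frame of pin_nest between 0.01856 and 0.02456 m and angle between the x axis of pin and the x axis of pin_nest, either way round below 0.12 rad and x of vee_block in the frame of vee_nest between -0.0075 and 0.0075 m and y of vee_block in the frame of vee_nest between -0.0075 and 0.0075 m and z of vee_block in the frame of vee_nest between 0.0015 and 0.0065 m and angle between each of vee_block, block's own z axis and vertical below 0.06 rad and x of block in the frame of block_nest between -0.0075 and 0.0075 m and y of block in the frame of block_nest between -0.0075 and 0.0075 m and z of block in the frame of block_nest between 0.0015 and 0.0065 m and x of lid in the frame of case between -0.0085 and 0.0085 m and y of lid in the frame of case between -0.0085 and 0.0085 m and z of lid in the frame of case between 0.0405 and 0.0455 m and angle between lid's own z axis and vertical below 0.03 rad and linear speed of each of pin, vee_block, block, lid below 0.02 m/s); the robot touches nothing.
It fails at once if a ground piece set or dropped on the bench top (height (world z) of pin below 0.016 m or height (world z) of any of vee_block, block below 0.004 m).
It fails at once if the tin or the pliers disturbed (moved 15 mm) (distance of any of flux_tin, pliers_red_1 from where it was at the start of the episode above 0.015 m).
It also fails if it takes over 134 s, if anything falls off the work surface, if the arm or the gripper's body presses on something with over 40 N, if the wrist force passes 120 N, or if a joint passes its speed limit or range.

## Working session

There is one attempt and no reset: what is moved stays moved. The work goes in short steps, each a Python script; the robot and the scene stay as the last script left them, time stands still between calls to the robot, and variables do not carry over. Pictures are saved under pics/ and viewed, at most 14 in all, crops included, and the job is handed in when it is done.

```bash
mkdir -p pics; python3 - <<'E'
from bench import manip as m
import cv2,numpy as np
for c in("scene","top"):
    p,d=m.grab_frame(c); cv2.imwrite(f"pics/{c}0.png",p[:,:,::-1]); k=m.get_calibration(c)
    print(c,k["camera_matrix"].round(1).tolist(),k["R"].round(3).tolist(),(-k["R"].T@k["t"]).round(3))
    for n in["pin","vee_block","block","lid","case","pin_nest","vee_nest","block_nest","flux_tin","pliers_red_1"]:
        print(n,[(np.round(r["at"],3).tolist(),round(r["confidence"],2)) for r in m.look_for(c,n)][:3])
print(m.current_time())
E
```

```text
scene [[395.0, 0.0, 277.4], [0.0, 395.0, 210.9], [0.0, 0.0, 1.0]] [[-0.902, -0.432, -0.012], [-0.317, 0.681, -0.66], [0.293, -0.591, -0.752]] [0.151 0.767 0.905]
pin [([0.494, 0.45, 0.109], 0.64)]
vee_block [([0.484, 0.456, 0.087], 0.56)]
block [([0.486, 0.471, 0.056], 0.62), ([0.616, -0.074, 0.018], 0.35)]
lid [([0.615, -0.071, 0.017], 0.63)]
case [([0.64, 0.209, 0.036], 0.73)]
pin_nest [([0.633, 0.281, 0.009], 0.62), ([0.637, 0.206, 0.033], 0.37)]
vee_nest [([0.638, 0.216, 0.015], 0.81)]
block_nest [([0.648, 0.143, 0.014], 0.6)]
flux_tin []
pliers_red_1 [([0.341, -0.181, 0.011], 0.57)]
top [[466.6, 0.0, 273.3], [0.0, 466.6, 205.8], [0.0, 0.0, 1.0]] [[0.017, -1.0, 0.004], [-0.992, -0.017, -0.129], [0.129, -0.002, -0.992]] [0.357 0.155 1.172]
pin [([0.499, 0.445, 0.106], 0.57)]
vee_block [([0.49, 0.448, 0.089], 0.56), ([0.49, -0.148, 0.033], 0.17)]
block [([0.489, 0.426, 0.061], 0.56), ([0.618, -0.097, 0.014], 0.51)]
lid [([0.611, -0.1, 0.014], 0.63)]
case [([0.633, 0.221, 0.043], 0.76), ([0.347, -0.159, 0.013], 0.69)]
pin_nest [([0.627, 0.284, 0.013], 0.74)]
vee_nest [([0.634, 0.221, 0.014], 0.64), ([0.626, 0.285, 0.009], 0.19)]
block_nest [([0.639, 0.141, 0.007], 0.74)]
flux_tin [([0.494, -0.146, 0.038], 0.71)]
pliers_red_1 [([0.346, -0.161, 0.01], 0.66)]
1.1
```

View pics/top0.png

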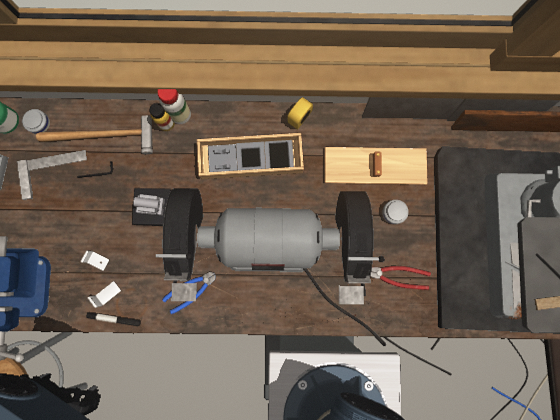

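View pics/scene0.png

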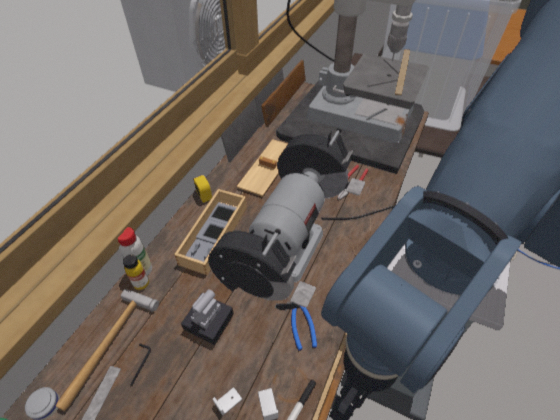

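```bash
python3 - <<'E'
import cv2,numpy as np
t=cv2.imread("pics/top0.png"); s=cv2.imread("pics/scene0.png")
R=lambda i,x,y,w,h:cv2.resize(i[y:y+h,x:x+w],(400,300),interpolation=cv2.INTER_CUBIC)
cv2.imwrite("pics/z1.png",np.vstack([np.hstack([R(t,120,170,80,60),R(s,170,270,80,60)]),np.hstack([R(t,190,110,120,90),R(s,170,180,120,90)])]))
E
```

```text
(no output)
```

View pics/z1.png

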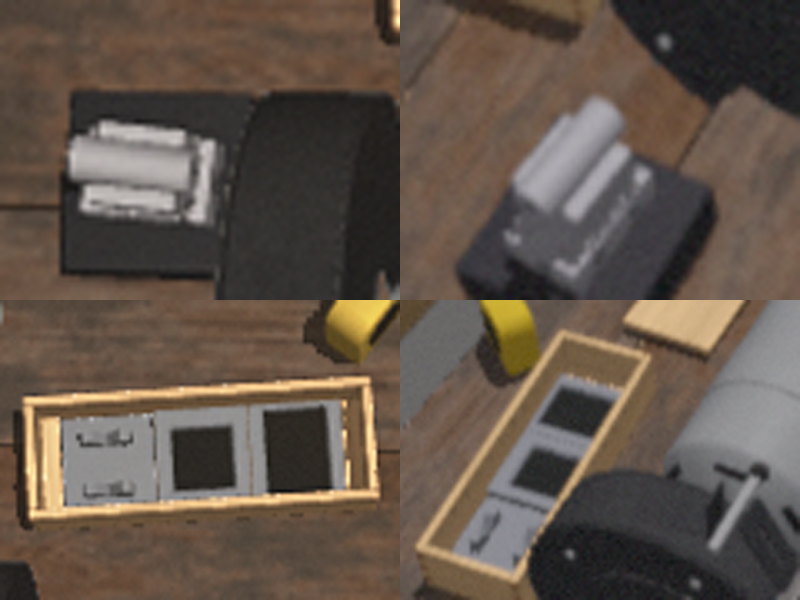

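```bash
cat > h.py <<'E'
from bench import manip as m
import cv2,numpy as np
def cloud(c):
    p,d=m.grab_frame(c); k=m.get_calibration(c); K=k["camera_matrix"]
    v,u=np.mgrid[:d.shape[0],:d.shape[1]]
    X=np.stack([(u-K[0,2])/K[0,0]*d,(v-K[1,2])/K[1,1]*d,d],-1)
    W=(X-k["t"])@k["R"]; W[d<=0]=np.nan
    return p,W
def box(W,x,y,z):
    return (W[...,0]>x[0])&(W[...,0]<x[1])&(W[...,1]>y[0])&(W[...,1]<y[1])&(W[...,2]>z[0])&(W[...,2]<z[1])
def rect(P):
    (c,s,a)=cv2.minAreaRect(P[:,:2].astype(np.float32)*1000); return np.round(c,1),np.round(s,1),round(a,1)
def hist(z,w=.002):
    h=np.bincount(np.maximum(0,(z/w).astype(int))); return {round(i*w*1000):int(n) for i,n in enumerate(h) if n>max(6,.04*h.sum())}
E
python3 - <<'E'
from h import *
for c in("top","scene"):
    p,W=cloud(c); np.savez(f"pics/{c}.npz",p=p,W=W); print("==",c)
    S=W[box(W,(.43,.56),(.38,.52),(.03,.13))]; print("stack",hist(S[:,2]))
    for z in((.1,.12),(.097,.12),(.085,.096),(.055,.065),(.036,.045)):
        P=W[box(W,(.43,.56),(.38,.52),z)]
        if len(P)>10: print(z,len(P),np.median(P[:,2]).round(4),rect(P))
    C=W[box(W,(.57,.71),(.06,.37),(.0,.07))]; print("case",hist(C[:,2]))
    P=W[box(W,(.57,.71),(.06,.37),(.045,.056))];print(len(P),np.median(P[:,2]),rect(P))
    L=W[box(W,(.55,.70),(-.25,.06),(.008,.07))]; print("lid",hist(L[:,2]))
    for z in((.009,.022),(.032,.05)):
        P=W[box(W,(.55,.70),(-.25,.06),z)]; print(len(P),np.median(P[:,2]),rect(P))
    G=W[box(W,(.2,.58),(.33,.45),(.09,.35))]; print("wheel",G.min(0).round(3),G.max(0).round(3))
E
```

```text
== top
stack {36: 95, 38: 215, 40: 217, 42: 118, 90: 51, 104: 60, 106: 61}
(0.1, 0.12) 210 0.106 (array([499.1, 447.1]), array([56.2, 21. ]), 85.2)
(0.097, 0.12) 231 0.1057 (array([496.4, 447.3]), array([56.3, 26.9]), 85.8)
(0.085, 0.096) 128 0.0917 (array([498.8, 443.8]), array([47.9, 38.3]), 84.6)
(0.055, 0.065) 90 0.0596 (array([498.8, 451.1]), array([60.5, 39.2]), 85.8)
(0.036, 0.045) 667 0.0402 (array([498.8, 452. ]), array([89.9, 89.9]), 0.4)
case {0: 719, 2: 454, 4: 227, 6: 313, 8: 536, 10: 507, 12: 476, 14: 382, 16: 304, 48: 274, 50: 253}
837 0.04996306625358872 (array([641.7, 214.4]), array([115.1, 258.2]), 5.0)
lid {10: 163, 12: 690, 14: 1121, 16: 970, 18: 390}
3426 0.015525683080132375 (array([ 616.1, -104.3]), array([ 93.4, 258.9]), 0.5)
188 0.03924613223790309 (array([ 615.3, -103.5]), array([58.9, 18.4]), 0.7)
wheel [0.279 0.33  0.09 ] [0.524 0.45  0.282]
== scene
stack {38: 174, 40: 348, 42: 144, 60: 67, 92: 61, 108: 63}
(0.1, 0.12) 236 0.1072 (array([481.1, 421.3]), array([121.7,  42.1]), 57.2)
(0.097, 0.12) 252 0.1068 (array([481.3, 421.7]), array([122.5,  42.1]), 57.2)
(0.085, 0.096) 142 0.0926 (array([500.2, 453.1]), array([47.4, 39.6]), 84.1)
(0.055, 0.065) 153 0.0608 (array([499.5, 452.4]), array([61.2, 41.4]), 84.3)
(0.036, 0.045) 722 0.0408 (array([499. , 453.3]), array([91.4, 91.1]), 89.9)
case {0: 383, 2: 252, 8: 229, 10: 355, 12: 229, 14: 218, 16: 232, 48: 143, 50: 217}
594 0.05044556845966976 (array([641.5, 214.7]), array([115.3, 261.1]), 5.1)
lid {12: 65, 14: 289, 16: 452, 18: 264, 20: 57}
1147 0.016954415772201803 (array([ 616.2, -101.9]), array([ 93.8, 262.4]), 0.6)
96 0.0398655525956977 (array([ 615.7, -102.6]), array([58.8, 21.7]), 0.4)
wheel [0.279 0.33  0.09 ] [0.528 0.45  0.282]
```

```bash
python3 - <<'E'
from h import *
from scipy.optimize import least_squares
Rd=np.array([[1,0,0],[0,-1,0],[0,0,-1.]])
Q=[];X=[]
for x in(.35,.5,.65,.8):
    for z in(.1,.3,.5):
        q=m.inverse_kinematics([x,.0,z],Rd)
        if q is not None: Q.append(q);X.append([x,z])
        q=m.inverse_kinematics([x,0,z],Rd@cv2.Rodrigues(np.array([0,.4,0.]))[0])
        if q is not None: Q.append(q);X.append([x,z])
Q=np.array(Q);X=np.array(X)
print(Q[:2].round(3),X[:2])
def fk(p,Q):
    a,h,l2,l3,b,L,c=p; s2=Q[:,1];s3=s2+Q[:,2];s5=s3+Q[:,4]
    return np.c_[a+l2*np.sin(s2)+l3*np.sin(s3)+b*np.cos(s3)+L*np.sin(s5),h+l2*np.cos(s2)+l3*np.cos(s3)-b*np.sin(s3)+L*np.cos(s5)]
r=least_squares(lambda p:(fk(p,Q)-X).ravel(),[.1,.3,.4,.4,.0,.25,0])
print("a,h,l2,l3,b,L",r.x.round(3),abs(r.fun).max())
for c in("top","scene"):
    W=np.load(f"pics/{c}.npz")["W"]
    G=W[box(W,(.2,.6),(.3,.5),(.12,.35))]
    for lo,hi in((.3,.35),(.35,.4),(.4,.44),(.44,.48),(.48,.53)):
        g=G[(G[:,0]>lo)&(G[:,0]<hi)]; print(c,lo,"ymax",np.percentile(g[:,1],[95,99.5]).round(3),"zmax",g[:,2].max().round(3))
    # case rim, nests
    P=W[box(W,(.57,.69),(.06,.37),(.046,.054))]; print("rim",len(P),rect(P), cv2.boxPoints(cv2.minAreaRect(P[:,:2].astype(np.float32)*1000)).round(0).tolist())
E
```

```text
[[-0.133  0.223  2.251 -0.     0.668  1.438]
 [-0.19   0.117  2.496  0.502  0.153  0.899]] [[0.35 0.1 ]
 [0.35 0.1 ]]
a,h,l2,l3,b,L [0.004 0.263 0.484 0.436 0.039 0.268 0.   ] 0.004876953018098873
top 0.3 ymax [0.371 0.375] zmax 0.245
top 0.35 ymax [0.372 0.375] zmax 0.282
top 0.4 ymax [0.37  0.373] zmax 0.251
top 0.44 ymax [0.37  0.374] zmax 0.244
top 0.48 ymax [0.371 0.374] zmax 0.226
rim 777 (array([631.1, 213.5]), array([ 93. , 258.1]), 4.6) [[574.0, 338.0], [595.0, 81.0], [688.0, 89.0], [667.0, 346.0]]
scene 0.3 ymax [0.375 0.377] zmax 0.246
scene 0.35 ymax [0.38  0.382] zmax 0.282
scene 0.4 ymax [0.382 0.383] zmax 0.25
scene 0.44 ymax [0.381 0.382] zmax 0.244
scene 0.48 ymax [0.376 0.377] zmax 0.227
rim 544 (array([631.7, 213.8]), array([ 94.9, 261.1]), 4.9) [[573.0, 340.0], [596.0, 80.0], [690.0, 88.0], [668.0, 348.0]]
```

```bash
python3 - <<'E'
from h import *
# orthographic colour map of case interior at nest height for nest pixel work
for c,zz in(("top",.012),("scene",.012)):
    p=np.load(f"pics/{c}.npz")["p"]; k=m.get_calibration(c)
    xs=np.arange(.70,.57,-.0005); ys=np.arange(.36,.07,-.0005)
    out=[]
    for zz in(.014,.05):
        g=np.stack(np.broadcast_arrays(xs[:,None],ys[None],zz),-1)@k["R"].T+k["t"]; uv=g@k["camera_matrix"].T; uv=(uv[...,:2]/uv[...,2:]).astype(np.float32)
        out.append(cv2.remap(p,uv[...,0],uv[...,1],cv2.INTER_CUBIC)[:,:,::-1])
    cv2.imwrite(f"pics/o_{c}.png",np.vstack(out))
E
python3 -c "
import cv2,numpy as np
a=cv2.imread('pics/o_top.png');b=cv2.imread('pics/o_scene.png')
cv2.imwrite('pics/o.png',np.vstack([a[:260],b[:260]]));print(a.shape)"
```

```text
(520, 580, 3)
```

View pics/o.png

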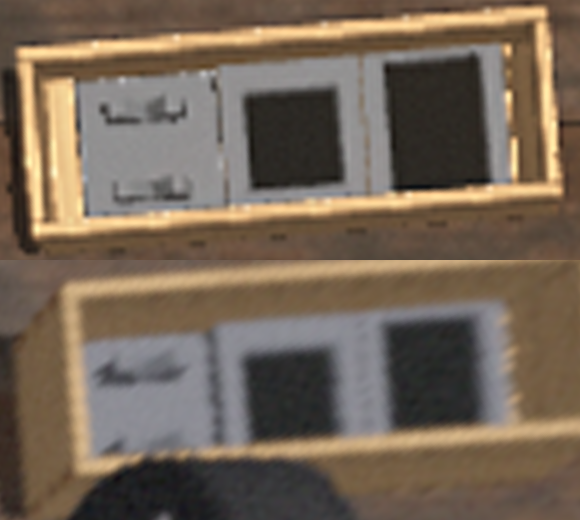

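```bash
python3 - <<'E'
from h import *
for c in("top","scene"):
    f=np.load(f"pics/{c}.npz");W=f["W"];p=f["p"]; k=m.get_calibration(c);K=k["camera_matrix"]
    for n,x,y in(("vtop",(.6,.66),(.171,.182)),("vfloor",(.62,.64),(.205,.225)),("bfloor",(.625,.645),(.13,.15)),("base",(.60,.65),(.243,.25))):
        P=W[box(W,x,y,(-.01,.04))]; print(c,n,len(P),np.median(P[:,2]).round(4) if len(P) else None)
    for zz in(.012,.014,.016):
        xs=np.arange(.70,.57,-.0005); ys=np.arange(.36,.07,-.0005)
        g=np.stack(np.broadcast_arrays(xs[:,None],ys[None],zz),-1)@k["R"].T+k["t"]; uv=g@K.T; uv=(uv[...,:2]/uv[...,2:]).astype(np.float32)
        o=cv2.remap(p,uv[...,0],uv[...,1],cv2.INTER_CUBIC)
        mk=(o.max(2)<85).astype(np.uint8); mk=cv2.morphologyEx(mk,cv2.MORPH_OPEN,np.ones((15,15)))
        for cn in cv2.findContours(mk,0,2)[0]:
            if 3000<cv2.contourArea(cn)<20000:
                b=cv2.boxPoints(cv2.minAreaRect(cn)); W2=np.c_[xs[0]-b[:,1]*.0005,ys[0]-b[:,0]*.0005]*1000
                r=cv2.minAreaRect(cn); print(c,zz,"ctr",W2.mean(0).round(1),"size",np.array(r[1])/2,"ang",round(r[2],1))
E
```

```text
top vtop 108 0.0152
top vfloor 59 0.0102
top bfloor 60 0.0095
top base 45 0.0145
top 0.012 ctr [631.1 213.3] size [48.41236877 46.77368927] ang 85.9
top 0.012 ctr [638.6 141.7] size [64.8927536  48.76305008] ang 85.7
top 0.014 ctr [630.6 213.3] size [48.51053619 46.66981888] ang 85.6
top 0.014 ctr [638.1 141.7] size [64.85535431 48.76305008] ang 85.7
top 0.016 ctr [630.1 213.2] size [48.53720856 46.48469543] ang 85.5
top 0.016 ctr [637.6 141.7] size [64.85535431 48.72565842] ang 85.7
scene vtop 47 0.0163
scene vfloor 42 0.0102
scene bfloor 29 0.0107
scene base 37 0.0161
scene 0.012 ctr [585.7 252.2] size [ 30.5 143.5] ang 90.0
scene 0.012 ctr [633.8 213.7] size [43.0267334  43.75535202] ang 85.6
scene 0.012 ctr [618.2 353.7] size [91.5 12.5] ang 90.0
scene 0.012 ctr [644.7 142.1] size [52.69049454 44.98249054] ang 85.6
scene 0.014 ctr [585.2 253.2] size [ 29.5 142.5] ang 90.0
scene 0.014 ctr [632.8 214.8] size [42.96274185 43.70038986] ang 85.4
scene 0.014 ctr [617.2 354.2] size [91.5 11.5] ang 90.0
scene 0.014 ctr [643.7 143.5] size [52.73387909 45.05217361] ang 85.2
scene 0.016 ctr [584.7 254.2] size [ 28.5 140.5] ang 90.0
scene 0.016 ctr [631.7 216.2] size [43.21940613 43.16068649] ang 86.6
scene 0.016 ctr [642.6 145. ] size [52.60931396 45.01065445] ang 85.2
```

```bash
cat >> h.py <<'E'
CY=.0794
yc=np.array([-np.sin(CY),np.cos(CY)]); V0=np.array([.6307,.2135])
NEST={"pin":V0+.072*yc,"vee":V0,"block":V0-.072*yc}
def rot(phi):
    c,s=np.cos(phi),np.sin(phi); return np.array([[c,s,0],[s,-c,0],[0,0,-1.]])
def down(z,lim=4,step=.001,n=8):
    f0=m.current_force()[2]
    p=np.array(m.current_ee_pos())
    for i in range(n):
        p[2]-=step if p[2]-step>z else max(0,p[2]-z); m.move_l(p,max_speed=.03)
        f=m.current_force()[2]-f0
        if abs(f)>lim or p[2]<=z+1e-6: break
    print("down z",p[2].round(4),"df",round(f,1))
def st(s=""):
    print(s,"t",round(m.current_time(),1),"p",np.round(m.current_ee_pos(),4),"w",round(m.current_grip_width()*85,1),"gf",round(m.current_grip_force(),1),"F",np.round(m.current_force(),1))
E
python3 - <<'E'
from h import *
for o in(0,np.pi):
    for P,ph in(((.4995,.4475,.3),np.radians(85.2)),((*NEST["pin"],.3),CY),((.616,-.103,.3),np.radians(.5))):
        q=m.inverse_kinematics(P,rot(ph+o)); print(None if q is None else np.round(q,2))
ph=np.radians(85.2)
R=rot(ph) if abs(m.inverse_kinematics((.4995,.4475,.3),rot(ph))[5])<2.2 else rot(ph+np.pi)
m.set_gripper(.6,60)
m.move_ptp((.4995,.4475,.22),R); st()
m.move_l((.4995,.4475,.093),max_speed=.08); st("at pin")
m.set_gripper(0.,60); st("grip")
m.move_l((.4995,.4475,.13),max_speed=.05); st("lift")
p,W=cloud("top"); cv2.imwrite("pics/g1.png",cv2.resize(p[150:250,90:230,::-1],(700,500)))
p,W=cloud("scene"); cv2.imwrite("pics/g1s.png",cv2.resize(p[230:370,130:300,::-1],(680,560)))
E
```

```text
[ 0.66  0.53  1.22 -0.    1.4   0.74]
[ 0.36  0.56  1.16 -0.    1.42  1.85]
[-0.24  0.43  1.36 -0.    1.35  1.32]
[ 0.66  0.53  1.22 -0.    1.4  -2.4 ]
[ 0.36  0.56  1.16 -0.    1.42 -1.29]
[-0.24  0.43  1.36 -0.    1.35 -1.82]
 t 3.1 p [0.4986 0.4482 0.2201] w 50.8 gf 0.0 F [ 0.3  0.4 -1.1]
at pin t 4.8 p [0.4997 0.4476 0.0935] w 50.8 gf 0.0 F [ 0.4 -0.5 -0.8]
grip t 5.2 p [0.4993 0.4476 0.0934] w 19.6 gf 58.7 F [-3.9 -1.1  5.6]
lift t 6.1 p [0.4993 0.4474 0.1297] w 19.2 gf 59.2 F [-0.   0.1 -2.2]
```

View pics/g1s.png

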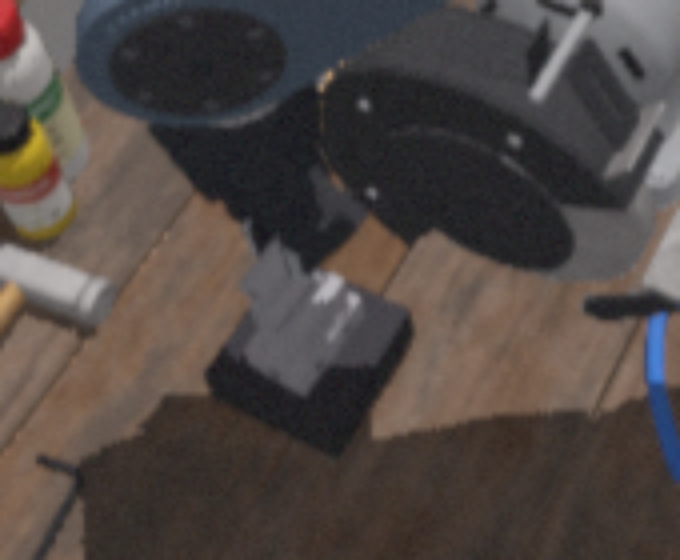

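```bash
python3 - <<'E'
from h import *
m.move_l((.4993,.4474,.0955),max_speed=.05); down(.0925,3,.0007); st()
m.set_gripper(.34); st("open")
p=np.array(m.current_ee_pos()); print(p)
down(.0885,4,.0007,8); st("low")
E
```

```text
down z 0.093 df 8.2
 t 8.0 p [0.4995 0.4477 0.0937] w 19.4 gf 60.0 F [-1.6 -1.6  6.2]
open t 8.3 p [0.4996 0.4475 0.0929] w 28.8 gf 0.0 F [-0.3  0.3 -0.1]
[0.4995632  0.44752153 0.09291201]
down z 0.0908 df 8.8
low t 9.0 p [0.4997 0.4476 0.0917] w 29.4 gf 4.2 F [-1.9 -1.9  8.7]
```

```bash
python3 - <<'E'
from h import *
m.move_l((.4995,.4475,.0928),max_speed=.02); st()
m.set_gripper(0.,60); st("grip")
m.move_l((.4995,.4475,.30),max_speed=.12); st("lift")
x,y=NEST["pin"]; R=rot(CY)
m.move_ptp((x,y,.30),R); m.move_l((x,y,.10),max_speed=.1); st("above nest")
p,W=cloud("top"); cv2.imwrite("pics/g2.png",np.hstack([cv2.resize(p[110:200,185:305,::-1],(400,300)),cv2.resize(p[185:230,120:180,::-1],(400,300))]))
np.savez("pics/top2.npz",p=p,W=W)
S=W[box(W,(.43,.56),(.39,.52),(.03,.13))]; print("stack",hist(S[:,2]))
for z in((.085,.1),(.055,.065)): print(z,rect(W[box(W,(.43,.56),(.39,.52),z)]))
p,W=cloud("scene");cv2.imwrite("pics/g2s.png",cv2.resize(p[130:280,140:310,::-1],(680,600)))
for z in((.085,.1),(.055,.065)): print(z,rect(W[box(W,(.43,.56),(.39,.52),z)]))
E
```

```text
t 9.3 p [0.4995 0.4475 0.0927] w 28.6 gf 0.0 F [ 0.6 -0.   0.6]
grip t 9.5 p [0.4993 0.4475 0.0928] w 19.5 gf 58.6 F [-2.  -0.9  3.8]
lift t 11.4 p [0.4994 0.4474 0.2993] w 19.5 gf 59.1 F [-0.6 -0.4 -1.8]
above nest t 14.6 p [0.6252 0.2854 0.1005] w 19.3 gf 59.1 F [-0.2  0.3 -2.3]
stack {36: 109, 38: 229, 40: 229, 42: 107, 88: 52, 90: 65}
(0.085, 0.1) (array([499.5, 448.4]), array([40.2, 38.3]), 84.8)
(0.055, 0.065) (array([498.7, 451.3]), array([61.2, 39. ]), 85.9)
(0.085, 0.1) (array([500.1, 449.2]), array([41.2, 39.9]), 85.2)
(0.055, 0.065) (array([498.7, 452.4]), array([60. , 41.8]), 84.7)
```

View pics/g2s.png

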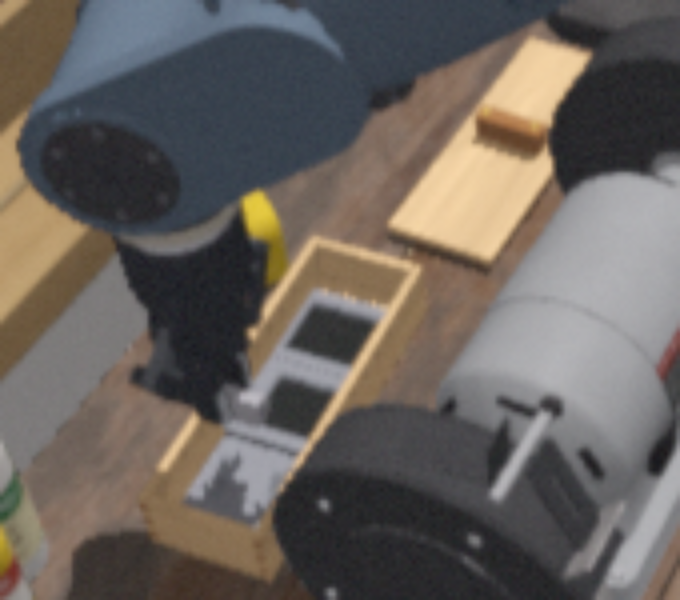

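```bash
python3 - <<'E'
from h import *
x,y=NEST["pin"]
m.move_l((x,y,.031),max_speed=.08); st(); down(.0215,5,.0008,14); st("seat")
E
```

```text
t 15.7 p [0.6254 0.2854 0.0316] w 19.5 gf 59.1 F [ 0.8 -0.2 -0.9]
down z 0.022 df 6.0
seat t 18.7 p [0.6256 0.2859 0.0226] w 19.5 gf 60.0 F [-1.7  2.4  5.1]
```

```bash
python3 - <<'E'
from h import *
x,y=NEST["pin"]
m.set_gripper(.36); m.dwell(.3); st("open")
m.move_l((x,y,.12),max_speed=.1); m.move_ptp((.56,.40,.30),rot(.8))
p,W=cloud("top"); P=W[box(W,(.585,.665),(.26,.31),(.027,.045))]; print(len(P),np.median(P[:,2]),P[:,2].max(),rect(P),"nest",NEST["pin"])
o=[cv2.resize(p[110:200,185:305,::-1],(400,300))]
p,W=cloud("scene");P=W[box(W,(.585,.665),(.26,.31),(.027,.045))]; print(len(P),rect(P)if len(P)>5 else"")
o+=[cv2.resize(p[180:270,170:290,::-1],(400,300))]; cv2.imwrite("pics/g3.png",np.hstack(o)); st()
E
```

```text
open t 19.2 p [0.6253 0.2854 0.0219] w 30.3 gf 0.0 F [-0.  -0.2  0. ]
209 0.03561239484549227 0.04498567069836086 (array([633.3, 286.6]), array([69.1, 29.1]), 14.8) nest [0.6249892  0.28527316]
174 (array([632., 286.]), array([46.7, 65.9]), 89.2)
 t 21.4 p [0.5602 0.3989 0.2979] w 30.7 gf 0.0 F [-0.6 -0.5 -0.5]
```

View pics/g3.png

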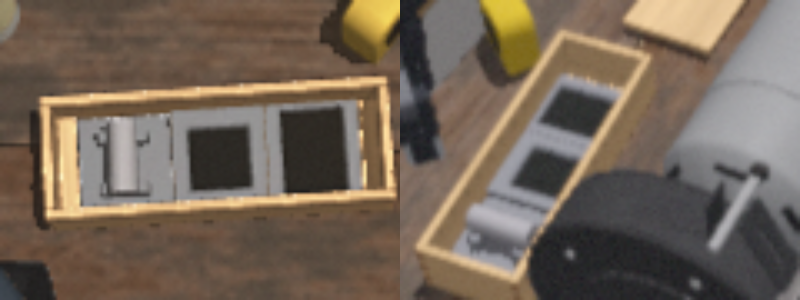

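```bash
python3 - <<'E'
from h import *
a=np.radians(85); R=rot(a); X=(.4998,.4488)
m.set_gripper(.58,80)
m.move_ptp((*X,.22),R); m.move_l((*X,.0735),max_speed=.1); st("at V")
m.set_gripper(0.,80); st("grip")
m.move_l((*X,.30),max_speed=.12); st("lift")
x,y=NEST["vee"]
m.move_ptp((x,y,.30),rot(CY)); m.move_l((x,y,.09),max_speed=.12); st("above nest")
o=[]
p,W=cloud("top"); o.append(cv2.resize(p[110:200,185:305,::-1],(400,300)))
S=W[box(W,(.43,.56),(.39,.52),(.055,.13))]; print("stack",hist(S[:,2]),rect(S))
p,W=cloud("scene");o.append(cv2.resize(p[150:270,150:310,::-1],(400,300)))
S=W[box(W,(.43,.56),(.39,.52),(.055,.13))]; print("stack",hist(S[:,2]),rect(S))
cv2.imwrite("pics/g4.png",np.hstack(o))
E
```

```text
at V t 23.9 p [0.5001 0.449  0.0742] w 49.4 gf 0.0 F [0.4 0.4 0.4]
grip t 24.2 p [0.5001 0.4491 0.0744] w 35.9 gf 81.2 F [-1.2 -0.7  5.3]
lift t 26.2 p [0.4997 0.4487 0.2993] w 36.4 gf 80.3 F [ 0.2  0.6 -2.8]
above nest t 29.2 p [0.631  0.2136 0.0907] w 36.3 gf 80.3 F [ 0.5  0.6 -3. ]
stack {56: 52, 58: 101, 60: 139, 62: 58} (array([499.4, 450.8]), array([61.1, 40.1]), 85.2)
stack {56: 22, 58: 95, 60: 198, 62: 70} (array([499.3, 452. ]), array([61.9, 42.6]), 84.4)
```

View pics/g4.png

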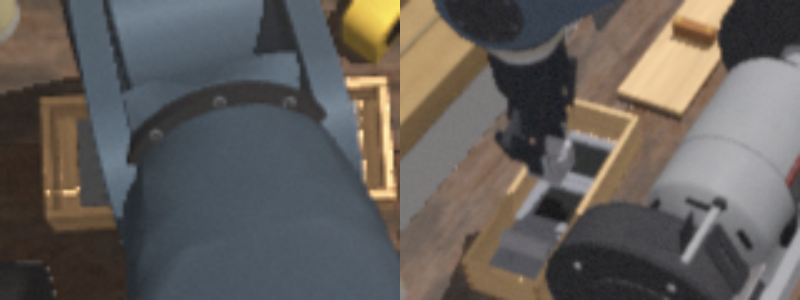

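```bash
python3 - <<'E'
from h import *
x,y=NEST["vee"]
m.move_l((x,y,.033),max_speed=.08); st(); down(.021,6,.001,12); st("seat")
E
```

```text
t 30.1 p [0.631  0.2136 0.0334] w 35.9 gf 80.2 F [ 0.6 -0.3 -1.6]
down z 0.0224 df 9.2
seat t 32.9 p [0.6312 0.2136 0.0235] w 36.5 gf 81.4 F [-3.8 -1.4  7.6]
```

```bash
python3 - <<'E'
from h import *
x,y=NEST["vee"]
m.set_gripper(.56); m.dwell(.3); st("open")
m.move_l((x,y,.12),max_speed=.1); m.move_ptp((.56,.40,.30),rot(.8))
k=m.get_calibration("top"); o=[]
p,W=cloud("top"); o=[cv2.resize(p[110:200,185:305,::-1],(400,300))]
P=W[box(W,(.6,.66),(.185,.242),(.038,.05))]; print("V",len(P),np.median(P[:,2]),rect(P))
S=W[box(W,(.43,.56),(.39,.52),(.055,.13))]; print("stack",hist(S[:,2]),rect(S))
p,W=cloud("scene");o.append(cv2.resize(p[180:270,170:290,::-1],(400,300)))
P=W[box(W,(.6,.66),(.185,.242),(.038,.05))]; print("V",len(P),np.median(P[:,2]),rect(P))
cv2.imwrite("pics/g5.png",np.hstack(o)); st()
E
```

```text
open t 33.5 p [0.631  0.2136 0.0224] w 47.5 gf 0.0 F [-1.3  1.  -0.8]
V 144 0.041063436587866826 (array([632. , 212.4]), array([40.3, 37.7]), 3.8)
stack {} (array([0., 0.]), array([0., 0.]), 0.0)
V 117 0.041444534768520225 (array([632.1, 213.1]), array([41. , 41.7]), 5.2)
 t 35.7 p [0.5604 0.3987 0.2984] w 47.9 gf 0.0 F [-0.1  0.6 -0.3]
```

View pics/g5.png

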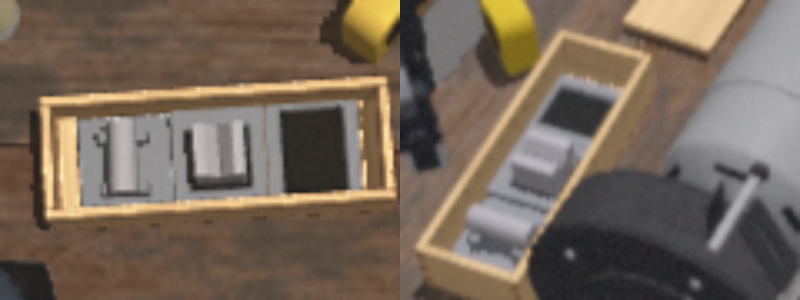

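```bash
python3 - <<'E'
from h import *
a=np.radians(85); X=(.4994,.4513)
m.set_gripper(.6,100)
m.move_ptp((*X,.22),rot(a)); m.move_l((*X,.0485),max_speed=.1); st("at B")
m.set_gripper(0.,100); st("grip")
m.move_l((*X,.30),max_speed=.12); st("lift")
x,y=NEST["block"]
m.move_ptp((x,y,.30),rot(CY)); m.move_l((x,y,.085),max_speed=.12); st("above nest")
p,W=cloud("scene");o=[cv2.resize(p[150:270,150:310,::-1],(400,300)),cv2.resize(p[270:330,170:250,::-1],(400,300))]
cv2.imwrite("pics/g6.png",np.hstack(o))
E
```

```text
at B t 38.4 p [0.4996 0.4515 0.049 ] w 50.9 gf 0.0 F [ 0.4  0.2 -0.4]
grip t 38.7 p [0.4996 0.4515 0.0496] w 36.9 gf 101.2 F [-2.1 -2.   7.3]
lift t 40.9 p [0.4993 0.4512 0.2994] w 36.8 gf 100.5 F [ 0.3 -0.5 -4.5]
above nest t 44.1 p [0.6368 0.1418 0.0856] w 37.2 gf 100.5 F [ 0.  -0.3 -3.7]
```

View pics/g6.png

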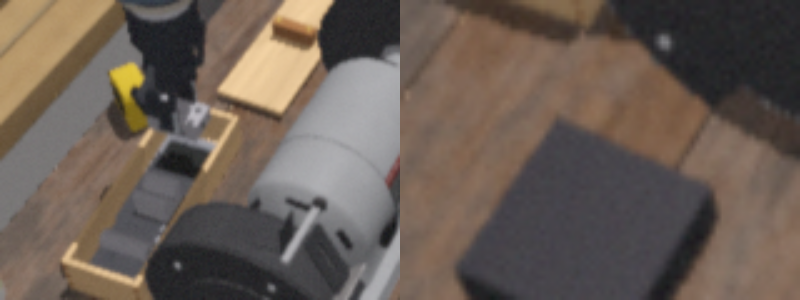

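```bash
python3 - <<'E'
from h import *
x,y=NEST["block"]
m.move_l((x,y,.028),max_speed=.08); st(); down(.0165,6,.001,12); st("seat")
E
```

```text
t 45.1 p [0.6368 0.1418 0.0284] w 37.0 gf 100.5 F [ 0.8  0.1 -3.9]
down z 0.0174 df 14.1
seat t 47.8 p [0.637  0.1418 0.0186] w 37.0 gf 102.2 F [-5.  -1.1 10.2]
```

```bash
python3 - <<'E'
from h import *
x,y=NEST["block"]
m.set_gripper(.58); m.dwell(.3); st("open")
m.move_l((x,y,.12),max_speed=.1); m.move_l((x,y,.30),max_speed=.2); m.move_ptp((.56,.40,.30),rot(.8))
p,W=cloud("top"); o=[cv2.resize(p[110:200,185:305,::-1],(400,300))]
def rep(W):
    P=W[box(W,(.6,.68),(.115,.17),(.024,.038))]; print("B",len(P),hist(P[:,2]),rect(P))
    P=W[box(W,(.6,.66),(.185,.242),(.038,.05))]; print("V",len(P),np.median(P[:,2]),rect(P))
    P=W[box(W,(.55,.70),(-.25,.06),(.032,.05))]; print("handle",np.median(P[:,2]),rect(P))
    P=W[box(W,(.55,.70),(-.25,.06),(.009,.022))]; print("lid",np.median(P[:,2]),rect(P))
rep(W)
p,W=cloud("scene");o.append(cv2.resize(p[180:270,170:290,::-1],(400,300))); rep(W)
cv2.imwrite("pics/g7.png",np.hstack(o)); st()
E
```

```text
open t 48.4 p [0.6368 0.1418 0.0174] w 49.3 gf 0.0 F [0.5 0.5 0.4]
B 372 {24: 15, 26: 90, 28: 127, 30: 92, 32: 30} (array([643., 140.]), array([69.6, 53. ]), 5.3)
V 148 0.041275368419396746 (array([631.6, 212.7]), array([39.6, 38.4]), 6.6)
handle 0.039216101945404536 (array([ 614.7, -103.4]), array([18.5, 58.5]), 89.2)
lid 0.015566744637052952 (array([ 616.1, -104.5]), array([ 93.3, 258.5]), 0.1)
B 259 {24: 21, 26: 34, 28: 69, 30: 85, 32: 39} (array([644.1, 139.5]), array([70.1, 53.8]), 6.4)
V 110 0.041555569425811276 (array([632.1, 212.5]), array([41.4, 39.6]), 5.8)
handle 0.039672182828142555 (array([ 617.8, -170.7]), array([ 58.8, 157.6]), 2.3)
lid 0.016876229082923414 (array([ 616.6, -102.5]), array([ 94.6, 265. ]), 0.1)
 t 51.8 p [0.5609 0.3985 0.3   ] w 49.5 gf 0.0 F [-0.2 -0.7 -0.1]
```

View pics/g7.png

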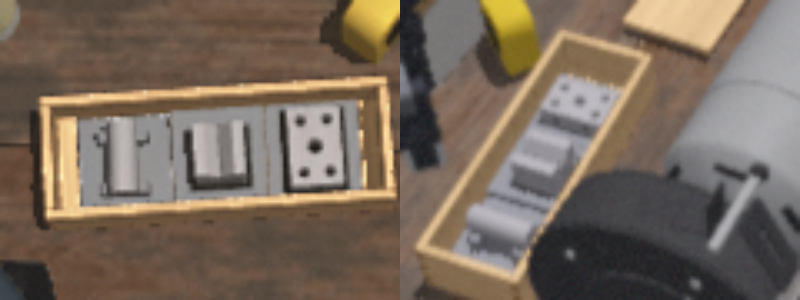

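```bash
python3 - <<'E'
from h import *
X=(.6157,-.1035)
m.set_gripper(.6,100)
m.move_ptp((.62,.2,.34),rot(CY)); m.move_ptp((*X,.32),rot(.008)); m.move_l((*X,.06),max_speed=.15); m.move_l((*X,.0195),max_speed=.05); st("at lid")
m.set_gripper(0.,100); st("grip")
m.move_l((*X,.06),max_speed=.05); m.move_l((*X,.32),max_speed=.15); st("lift")
C=(.6314,.2136); a=.081
m.move_l((*C,.32),rot(a),max_speed=.12); m.move_l((*C,.12),max_speed=.12);m.dwell(.3); st("above case")
p,W=cloud("scene");o=[cv2.resize(p[120:300,110:350,::-1],(400,300))]
P=W[box(W,(.5,.75),(.0,.42),(.1,.118))]; print("lid",np.median(P[:,2]),rect(P))
p,W=cloud("top");P=W[box(W,(.5,.75),(.0,.42),(.1,.125))]; print("lid",np.median(P[:,2]),rect(P));o.append(cv2.resize(p[80:230,160:360,::-1],(400,300)))
cv2.imwrite("pics/g8.png",np.hstack(o))
for c in("top",):
  print([(np.round(r["at"],3).tolist(),round(r["confidence"],2)) for n in("flux_tin","pliers_red_1") for r in m.look_for(c,n)])
E
```

```text
at lid t 56.9 p [ 0.6159 -0.1036  0.0198] w 51.3 gf 0.0 F [ 0.1 -0.3  0. ]
grip t 57.3 p [ 0.616  -0.1035  0.0202] w 15.8 gf 98.8 F [-2.3  0.1  5.3]
lift t 60.1 p [ 0.6155 -0.1034  0.3192] w 15.9 gf 97.7 F [ 0.4  0.4 -2.3]
above case t 65.0 p [0.6315 0.2136 0.1202] w 15.9 gf 97.7 F [ 0.3  0.4 -3.1]
lid 0.1159419719554852 (array([615.5, 211.2]), array([229.5, 416.5]), 0.2)
lid 0.11531957537472964 (array([624.8, 211.5]), array([417.7, 247.2]), 89.7)
[([0.494, -0.15, 0.035], 0.87), ([0.344, -0.158, 0.01], 0.64)]
```

View pics/g8.png

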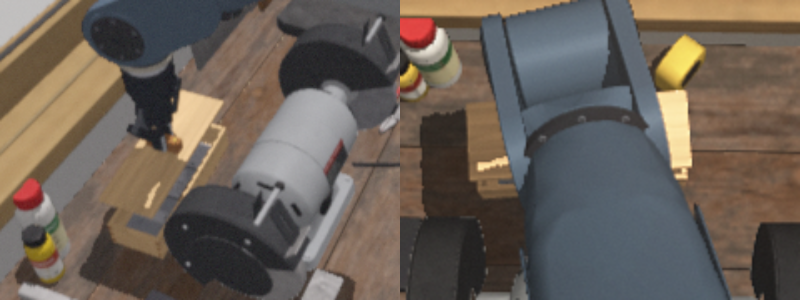

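```bash
python3 - <<'E'
from h import *
C=(.6314,.2136)
m.move_l((*C,.073),max_speed=.06); st(); down(.0605,8,.001,13); st("seat")
E
```

```text
t 66.2 p [0.6317 0.2137 0.0734] w 15.3 gf 97.7 F [ 0.1 -0.6 -3.6]
down z 0.0624 df 9.5
seat t 68.9 p [0.6318 0.2137 0.0632] w 15.6 gf 98.8 F [-3.2 -2.6  5.9]
```

Contact came at the expected height (0.0625); release and check.

```bash
python3 - <<'E'
from h import *
C=(.6314,.2136)
m.set_gripper(.5); m.dwell(.3); st("open")
m.move_l((*C,.12),max_speed=.1); m.move_l((*C,.34),max_speed=.25); m.move_ptp((.40,.45,.36),rot(.8))
o=[]
for c,q in(("top",(80,230,160,360)),("scene",(150,300,130,330))):
    p,W=cloud(c); o.append(cv2.resize(p[q[0]:q[1],q[2]:q[3],::-1],(400,300)))
    P=W[box(W,(.57,.689),(.07,.36),(.052,.064))]; r=rect(P)
    A=np.c_[P[:,:2],np.ones(len(P))]; s=np.linalg.lstsq(A,P[:,2],rcond=None)[0]
    print(c,"plate z",np.median(P[:,2]),r,"tilt",s[:2].round(4))
    P=W[box(W,(.57,.689),(.17,.26),(.075,.09))]; print("handle",np.median(P[:,2]),rect(P))
cv2.imwrite("pics/g9.png",np.hstack(o)); st()
E
```

```text
open t 69.6 p [0.6317 0.2137 0.0624] w 42.5 gf 0.0 F [ 0.4 -0.5  0.2]
top plate z 0.05839767531203113 (array([631.4, 212.8]), array([ 93. , 258.4]), 4.5) tilt [-0.001 -0.001]
handle 0.08202039880876931 (array([630.5, 212.4]), array([58., 18.]), 4.5)
scene plate z 0.0591393309428433 (array([629.7, 244.8]), array([ 93.4, 198.3]), 4.3) tilt [ 0.0024 -0.0047]
handle 0.08241359459362342 (array([642.4, 218. ]), array([15.8, 37.5]), 89.4)
 t 72.7 p [0.401  0.4493 0.3597] w 42.2 gf 0.0 F [ 0.1  0.1 -0.3]
```

View pics/g9.png

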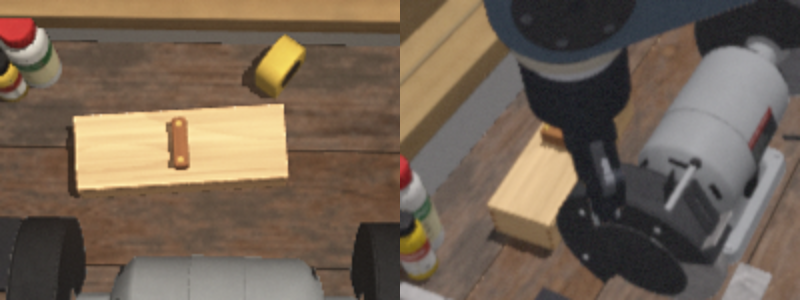

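The lid is flat on the case: its plate top is at 0.0584 (0.058 expected), with no tilt, and it is centred within about 1 mm.

```bash
python3 -c "
from bench import manip as m
print(m.sign_off())"
```

```text
the job is handed in; nothing more can be done
None
```

The pin, V-block and drilled block are each home in their own inserts, the lid is flat and fully down on the case, and the tin and pliers were not disturbed; I handed the job in at about 73 s, and no verdict came back.

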